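Key the tape spindle's lock collar home and hold it down

TASK

The black knurled lock collar on the tape spindle is only resting on the spindle's pins. Grip it and, without lifting it off the spindle, turn it under a light push until its hidden keyways drop over the pins, then push it fully home against the spring, so that its flange lies down on the brown tape roll, and finish while still gripping it and holding it down so a colleague can fit the clip. Leave the jars, the label roll and the clear cup where they stand.

Things in the scene. Friction and masses are not known exactly. Their poses are not given: they have to be found in the camera images.
- stand: Fixed tape spindle stand: grey round base 120 mm across and 10 mm high, on it a fixed brown tape roll (96 mm across, top 58 mm above the table) round an upright steel spindle 25 mm across, top 94.5 mm above the table. Origin: centre of the base's underside, on the spindle axis; z up. Its yaw says nothing of the pins.
- collar: Loose knurled lock collar standing on the spindle, 54 mm high, 0.12 to 0.2 kg: below a bright flange 74 mm across, 5 mm thick; above it a black ribbed round grip 48 mm across, up to the top. Origin: centre of the flange's underside, at the start 72.5 mm above the table; z up along its axis. Its yaw says nothing of where the pins are.
- collar_grip (a point): Point on the collar's axis 38 mm above its underside, in the middle of the solid upper part of the black grip (48 mm across). Any yaw of the grasp will do. Axes as the collar's.
- collar_bore (a point): Mouth of the collar's blind bore, at the centre of its underside: 27 mm wide, 36 mm deep, 1 mm clearance round the spindle. Inside are three keyways 120 degrees apart, 10 mm wide, not marked outside. To meet the pins the collar must turn 0.29 to 1.81 rad, unknown how far; the nearer keyway is at most 1.05 rad away, in an unknown direction. The fit is about 0.1 rad either side.
- pin_level (a point): Point on the spindle axis 72.5 mm above the table, level with the tops of three hidden radial pins (6 mm thick, 120 degrees apart, at an unknown angle) on which the collar's underside rests at the start. When the keyways meet the pins the collar can drop 6 mm with no resistance, then meets the spring plate.
- home_level (a point): Point on the spindle axis 58.5 mm above the table, where the centre of the collar's underside is when fully home: a hard stop, 14 mm below the start, the flange then on the tape roll. Over the last 8 mm a spring plate pushes up with 3 N rising to 8 N; let go, the collar springs back up some 6 to 8 mm.
- jar_12: Bystander: loose purple cosmetic jar, 58 mm across, 47 mm high; origin at the centre of its underside.
- jar_22: Bystander: loose purple cosmetic jar, 58 mm across, 47 mm high; origin at the centre of its underside.
- label_roll: Bystander: loose white label roll standing on end, 106 mm across, 100 mm high; origin at the centre of its underside.
- cup_clear: Bystander: loose clear plastic cup, 58 mm across, 52 mm high; origin at the centre of its underside.

How it is judged:
At the end, for the whole second after the job is handed in: The collar is keyed over the pins and pushed home: its underside less than 61 mm above the table (home is 58.5), within 4 mm of the spindle axis, upright within 0.06 rad, at rest, and the fingers round it (tips at least 5 mm below its top), holding it with more than 3 N against the spring (z of collar in the frame of stand between 0.055 and 0.061 m and horizontal distance between collar and stand below 0.004 m and angle between collar's own z axis and vertical below 0.06 rad and contact force between the fingers and collar above 3 N and z of the grasp point in the frame of collar below 0.066 m and linear speed of collar below 0.01 m/s); the arm keeps its last pose, push and grip.
It fails at once if the collar is lifted off the spindle (raised more than 18 mm above where it rested on the pins) (z of collar in the frame of stand above 0.0905 m).
It fails at once if the purple jar jar_12 is moved more than 20 mm (distance of jar_12 from where it was at the start of the episode above 0.02 m).
It fails at once if the purple jar jar_22 is moved more than 20 mm (distance of jar_22 from where it was at the start of the episode above 0.02 m).
It fails at once if the label roll label_roll is moved more than 20 mm (distance of label_roll from where it was at the start of the episode above 0.02 m).
It fails at once if the clear cup cup_clear is moved more than 20 mm (distance of cup_clear from where it was at the start of the episode above 0.02 m).
It also fails if it takes over 54 s, if anything falls off the work surface, if the arm or the gripper's body presses on something with over 40 N, if the wrist force passes 120 N, or if a joint passes its speed limit or range.

ROBOT

A 6-joint arm with a two-finger parallel gripper is mounted at the origin on the work surface; the furniture and walls round the work are solid. World frame = base frame: x ahead of the robot, y to its left, z up, the work surface at z = 0. Lengths are in m, angles in rad, forces in N, time in s.
With the tool pointing down it reaches from about 0.275 to 0.825 m from the base axis. Payload 4.9 kg.
Tool frame: the origin (TCP) lies midway between the tips of the shut fingers; the grasp point (between the pads) lies env.grasp_offset behind it (env.grasp_offset is the distance from the TCP to the grasp point, in m); z points along the fingers, y is the direction in which the jaws open and shut (so a half turn about z gives the same grasp; the last joint's range is limited). The gripper opens to 85 mm and grips with 20 to 120 N. Pads are 22 mm wide; open, the fingers measure 114 mm over their backs; the gripper's body (76 mm by 85 mm) begins 54 mm behind the grasp point. The pads swing forward as they close: fully open they stand 13 mm farther back than shut.
Start: joints at [1.098, 0.326, -0.193, 1.052, 0, 1.437], TCP at [0.183, 0.519, 0.231] pointing down, gripper open.
Joint ranges: [-2.65, 2.65], [-0.97, 1.79], [-1.3, 1.35], [-1.93, 2.1], [-1.47, 1.37], [-3.14, 3.14]. Speed limits (rad/s): [2.57, 2.57, 3.14, 3.14, 3.14, 3.14].

INTERFACE

Orientations are given as a rotation vector (axis times angle).
In Python, from workcell import env gives the robot as it stands. The module is installed in compiled form; this text tells all that it offers.
- The arm moves only by the tool move_arm, never from a script. Its argument "deltas" is a list of rows, each an object of numbers: "gripper": the finger opening in cm, from 0 to 8.54; "dx", "dy", "dz": the shift along the tool's x, y, z in cm; "spin": the turn about the tool's z in degrees. A call has 1 to 8 rows; each row is the pose to reach, as a shift and turn from the pose measured when the call began, along the tool's axes at that moment; what a row does not reach only later rows make up. A row lasts 1/10 s, in which the tool goes at most 50 mm and 8.59 degrees, less where a joint would pass 70% of its speed; a pose out of reach is approached as far as the arm can. A call with a gripper value outside its range is refused whole. The fingers move at their own pace and stop on an object; "force" is the grip in N (left out, the last holds). Time passes only in rows, so rows that repeat a pose let the fingers close. It gives the time, the measured TCP pose, the force and the opening at its end, in the units of the state.
- env.read_state(): the state, without advancing time (a new reading comes with each control period).
- env.read_camera(name): name is "scene" or "top" or "wrist"; returns a dict with "color" (384x512x3 uint8, red, green, blue), "depth" (384x512 float32, m along the optical axis (not along the pixel's ray), 0 where there is no reading), "mtx" (3x3 intrinsics, pixels), "world_from_camera" (4x4, takes a point from camera to world coordinates). Camera axes: x right, y down, z forward; pixel columns grow to the right and rows downward; lengths in m; the calibration is good to about 2 mm. A picture is of the moment at which its call begins.
- env.finish_job(): hands the job in, once; it reports no verdict.
The state is a dict: "clock": time; "joint_positions": joint angles; "dq": joint speeds; "effort": joint torques, N m; "tcp_pos": TCP position; "eef_rot": TCP orientation; "wrist_force": force on the tool from outside, world axes, zero at the start; "wrist_torque": the same for the moment, N m; "grip_width": finger opening in m.
Only numpy, scipy, OpenCV 4.12 (cv2) and the standard library are available. Lean on these libraries where they do the work, as an engineer would, in place of code of your own. Each camera call takes 0.05 s, during which the arm holds its last target.

## Working session

There is one attempt and no reset: what is moved stays moved. The work goes in short steps, Python scripts to look and compute and a tool call to move; the robot and the scene stay as the last step left them, time stands still between calls to the robot, and variables do not carry over. Pictures are saved under pics/ and viewed, and the job is handed in when it is done.

Besides the shell and the picture viewer there is one more tool, called after "Emit:" as name(argument=value, ...), one argument or row to a line, values as JSON. move_arm: Moves the arm, as the interface text tells. Its arguments: {"type":"object","properties":{"deltas":{"type":"array"},"force":{"type":"number"}},"required":["deltas"]}

```bash
mkdir -p pics; python3 - <<'E'
from workcell import env
import cv2,numpy as np,pickle
s=env.read_state();print(s,env.grasp_offset)
d={}
for n in["scene","top"]:
    c=env.read_camera(n);d[n]=c
    cv2.imwrite(f"pics/{n}0.png",c["color"][:,:,::-1])
    print(n,c["mtx"],c["world_from_camera"])
pickle.dump(d,open("cam0.pkl","wb"))
E
```

```text
{'clock': 0.0, 'joint_positions': array([ 1.09781289e+00,  3.26941886e-01, -1.93554561e-01,  1.05197928e+00,
        1.85325538e-05,  1.43659666e+00]), 'dq': array([ 0.00158318,  0.00049979, -0.00046408, -0.00170242, -0.00022629,
       -0.00049451]), 'effort': array([ 5.01370687e-05, -4.43389320e+01,  2.62445033e+01,  1.54599734e-02,
       -2.27090777e-04,  1.89085995e-06]), 'tcp_pos': array([0.18251532, 0.51824425, 0.23051403]), 'eef_rot': array([-5.29531255e-01, -3.09611521e+00,  2.50823979e-03]), 'wrist_force': array([ 0.25291798, -0.24330392,  0.51458522]), 'wrist_torque': array([0.03406064, 0.00205147, 0.02428558]), 'grip_width': 0.08510143202812545} 0.0187
scene [[363.90864109   0.         256.05475343]
 [  0.         363.90864109 194.78273012]
 [  0.           0.           1.        ]] [[-0.86274811 -0.27452436  0.42461992  0.199621  ]
 [-0.50557621  0.45566678 -0.7326394   0.32204879]
 [ 0.00764217 -0.84676098 -0.53191863  0.53843405]
 [ 0.          0.          0.          1.        ]]
top [[409.24713023   0.         260.46311967]
 [  0.         409.24713023 189.85297576]
 [  0.           0.           1.        ]] [[-0.02878497 -0.99563283  0.08880709  0.4731139 ]
 [-0.99953594  0.02778387 -0.01248865 -0.28110278]
 [ 0.0099667  -0.08912536 -0.99597055  0.93641973]
 [ 0.          0.          0.          1.        ]]
```

View pics/scene0.png

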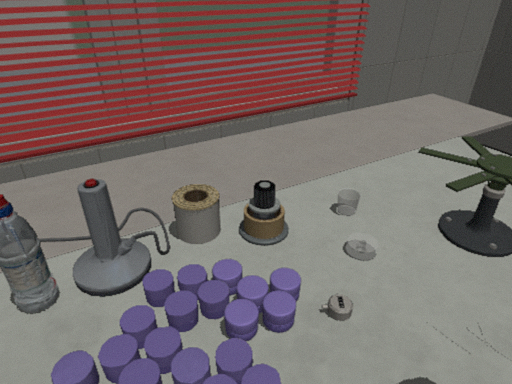

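View pics/top0.png

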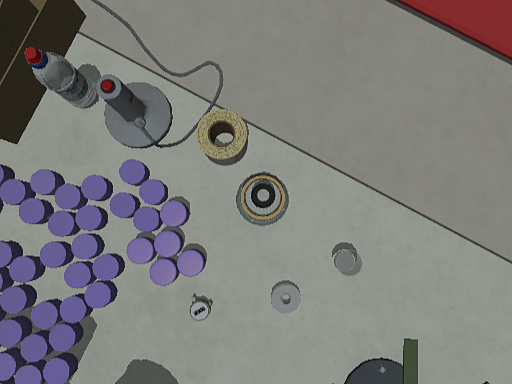

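The top view shows the collar at about (263,195), the label roll at (222,136) and the clear cup at (345,259). The jars are at lower left. Next I'll locate them in world coordinates.

```bash
cat > h.py <<'E'
import numpy as np,cv2,pickle
def cloud(c):
    d=c["depth"];v,u=np.mgrid[:384,:512];K=c["mtx"]
    p=np.stack([(u-K[0,2])/K[0,0]*d,(v-K[1,2])/K[1,1]*d,d,np.ones_like(d)],-1)@c["world_from_camera"].T
    p=p[...,:3];p[d==0]=np.nan;return p
def fit(pts):  # circle of points via enclosing circle
    return cv2.minEnclosingCircle(pts[:,:2].astype(np.float32)*1000)
E
python3 - <<'E'
from h import *
d=pickle.load(open("cam0.pkl","rb"))
p=cloud(d["top"])
for n,(u,v) in dict(collar=(263,195),label=(222,130),cup=(345,259)).items():
    print(n,p[v,u],)
w=p[150:240,215:310].reshape(-1,3);w=w[np.isfinite(w).all(1)]
c=p[195,263,:2]
w=w[np.hypot(*(w[:,:2]-c).T)<.07]
for lo,hi in[(.12,.135),(.07,.085),(.05,.066),(.004,.02)]:
    q=w[(w[:,2]>lo)&(w[:,2]<hi)];
    if len(q)>3: print(lo,len(q),q.mean(0),fit(q))
ps=cloud(d["scene"]);q=ps.reshape(-1,3);q=q[np.isfinite(q).all(1)];q=q[(np.hypot(*(q[:,:2]-c).T)<.06)]
for lo,hi in[(.12,.135),(.07,.085),(.05,.066),(.004,.02)]:
    k=q[(q[:,2]>lo)&(q[:,2]<hi)];
    if len(k)>3: print('s',lo,len(k),k.mean(0),fit(k))
# heights around
a=p.reshape(-1,3);a=a[np.isfinite(a).all(1)];r=np.hypot(*(a[:,:2]-c).T);m=(r<.16)&(r>.065)&(a[:,2]>.03)
an=np.degrees(np.arctan2(*(a[m,:2]-c).T[::-1]))
for b in range(-180,180,20):
    k=(an>=b)&(an<b+20)
    if k.any(): print(b,r[m][k].min().round(3),a[m][k][:,2].max().round(3))
E
```

```text
collar [ 0.53491798 -0.29599229  0.12676106]
label [ 0.69362436 -0.20913587  0.0214844 ]
cup [ 0.39434048 -0.47882877  0.00533205]
0.12 452 [ 0.53604587 -0.29548753  0.12491147] ((536.3810424804688, -295.99151611328125), 24.44417381286621)
0.07 477 [ 0.53376096 -0.29528471  0.07616361] ((536.5958862304688, -295.8644714355469), 37.041690826416016)
0.05 556 [ 0.53524807 -0.2960127   0.05682643] ((536.5244750976562, -295.81781005859375), 48.03376007080078)
0.004 601 [ 0.52557118 -0.29347439  0.00806639] ((536.4869384765625, -295.8704833984375), 59.72217559814453)
s 0.12 223 [ 0.53198638 -0.28971403  0.12518952] ((533.8133544921875, -292.62152099609375), 24.77303695678711)
s 0.07 296 [ 0.52631603 -0.27930321  0.07718731] ((533.547607421875, -292.86859130859375), 37.952049255371094)
s 0.05 322 [ 0.52306085 -0.27172387  0.05612907] ((533.6724853515625, -292.87640380859375), 48.345558166503906)
s 0.004 426 [ 0.51741067 -0.26651035  0.01084306] ((533.859619140625, -293.9931335449219), 59.084686279296875)
0 0.112 0.103
20 0.104 0.102
40 0.109 0.102
```

```bash
cat >> h.py <<'E'
from scipy.spatial.transform import Rotation as R
def todelta(s,target):
    M=R.from_rotvec(s["eef_rot"]).as_matrix()
    return (M.T@(np.array(target)-s["tcp_pos"])*100).round(2),M
E
python3 - <<'E'
from h import *
from workcell import env
s=env.read_state()
for t in [(.40,.1,.231),(.535,-.2945,.22)]:
    d,M=todelta(s,t);print(d)
print(M.round(3))
E
```

```text
[-34.41 -32.22  -0.  ]
[-60.25 -64.94   1.15]
[[-0.943  0.332 -0.001]
 [ 0.332  0.943 -0.001]
 [ 0.    -0.002 -1.   ]]
```

Emit:
move_arm(
  deltas=[
    {"dx": -3.4, "dy": -3.6, "gripper": 8.5},
    {"dx": -6.8, "dy": -7.2, "gripper": 8.5},
    {"dx": -10.2, "dy": -10.8, "gripper": 8.5},
    {"dx": -13.6, "dy": -14.4, "gripper": 8.5},
    {"dx": -17, "dy": -18, "gripper": 8.5},
    {"dx": -20.4, "dy": -21.6, "gripper": 8.5},
    {"dx": -23.8, "dy": -25.2, "gripper": 8.5},
    {"dx": -27.2, "dy": -28.8, "gripper": 8.5},
  ],
)

```text
schema error: expected keys gripper, dx, dy, dz, spin
```

```bash
python3 - <<'E'
from h import *
from workcell import env
s=env.read_state()
print(s["joint_positions"],s["tcp_pos"],todelta(s,(.535,-.2945,.22)))
E
```

```text
[ 1.09779653e+00  3.26902092e-01 -1.93472966e-01  1.05200266e+00
  5.40090321e-06  1.43654920e+00] [0.18254496 0.51827387 0.23056668] (array([-60.25, -64.94,   1.15]), array([[-9.43169820e-01,  3.32310343e-01, -7.25221947e-04],
       [ 3.32311064e-01,  9.43168798e-01, -1.40529799e-03],
       [ 2.17011655e-04, -1.56643393e-03, -9.99998750e-01]]))
```

Emit:
move_arm(
  deltas=[
    {"dx": -3.4, "dy": -3.6, "dz": 0, "spin": 0, "gripper": 8.5},
    {"dx": -6.8, "dy": -7.2, "dz": 0, "spin": 0, "gripper": 8.5},
    {"dx": -10.2, "dy": -10.8, "dz": 0, "spin": 0, "gripper": 8.5},
    {"dx": -13.6, "dy": -14.4, "dz": 0, "spin": 0, "gripper": 8.5},
    {"dx": -17, "dy": -18, "dz": 0, "spin": 0, "gripper": 8.5},
    {"dx": -20.4, "dy": -21.6, "dz": 0, "spin": 0, "gripper": 8.5},
    {"dx": -23.8, "dy": -25.2, "dz": 0, "spin": 0, "gripper": 8.5},
    {"dx": -27.2, "dy": -28.8, "dz": 0, "spin": 0, "gripper": 8.5},
  ],
)

```text
clock: 0.9
tcp_pos: [0.3435, 0.1544, 0.231]
eef_rot: [-0.529, -3.097, 0.002]
wrist_force: [0.9, 0.6, -0.1]
grip_width: 0.0848
```

```bash
python3 - <<'E'
from h import *
from workcell import env
s=env.read_state()
print(s["clock"],s["joint_positions"],s["tcp_pos"],todelta(s,(.535,-.2945,.22)))
E
```

```text
0.9 [ 2.26686793e-01  7.17882217e-04 -5.91155619e-01  9.79586702e-01
 -1.15153042e-03  5.65029268e-01] [0.34352596 0.15440829 0.2309815 ] (array([-32.96, -35.99,   1.15]), array([[-9.43306271e-01,  3.31923378e-01, -3.88084818e-04],
       [ 3.31923600e-01,  9.43305416e-01, -1.27127619e-03],
       [-5.58837768e-05, -1.32801731e-03, -9.99999117e-01]]))
```

Emit:
move_arm(
  deltas=[
    {"dx": -3.3, "dy": -3.6, "dz": 0, "spin": 0, "gripper": 8.5},
    {"dx": -6.6, "dy": -7.2, "dz": 0, "spin": 0, "gripper": 8.5},
    {"dx": -9.9, "dy": -10.8, "dz": 0, "spin": 0, "gripper": 8.5},
    {"dx": -13.2, "dy": -14.4, "dz": 0, "spin": 0, "gripper": 8.5},
    {"dx": -16.5, "dy": -18, "dz": 0, "spin": 0, "gripper": 8.5},
    {"dx": -19.8, "dy": -21.6, "dz": 0, "spin": 0, "gripper": 8.5},
    {"dx": -23.1, "dy": -25.2, "dz": 0, "spin": 0, "gripper": 8.5},
    {"dx": -26.4, "dy": -28.8, "dz": 0, "spin": 0, "gripper": 8.5},
  ],
)

```text
clock: 1.7
tcp_pos: [0.4971, -0.2069, 0.2309]
eef_rot: [-0.53, -3.096, 0.001]
wrist_force: [1.4, 0.8, 0.3]
grip_width: 0.0851
```

```bash
python3 - <<'E'
from h import *
from workcell import env
c=env.read_camera("wrist");s=env.read_state()
cv2.imwrite("pics/wrist1.png",c["color"][:,:,::-1])
p=cloud(c).reshape(-1,3);p=p[np.isfinite(p).all(1)]
p=p[np.hypot(p[:,0]-.535,p[:,1]+.2945)<.08]
for lo,hi in[(.12,.135),(.07,.085),(.05,.066),(.004,.02)]:
    q=p[(p[:,2]>lo)&(p[:,2]<hi)]
    if len(q)>3: print(lo,len(q),fit(q))
print(s["clock"],s["joint_positions"],s["tcp_pos"],todelta(s,(.535,-.2945,.22))[0])
E
```

```text
0.12 1620 ((534.8536376953125, -293.2948303222656), 24.478830337524414)
0.07 1467 ((534.8980102539062, -293.65716552734375), 37.067893981933594)
0.05 1419 ((535.076171875, -293.75250244140625), 48.125572204589844)
0.004 1615 ((534.8372802734375, -293.500732421875), 59.65278244018555)
1.75 [-0.53710796  0.31220166 -0.21424135  1.03924567 -0.00485209 -0.19341285] [ 0.50029847 -0.21398297  0.2306447 ] [-5.98 -6.41  1.13]
```

View pics/wrist1.png

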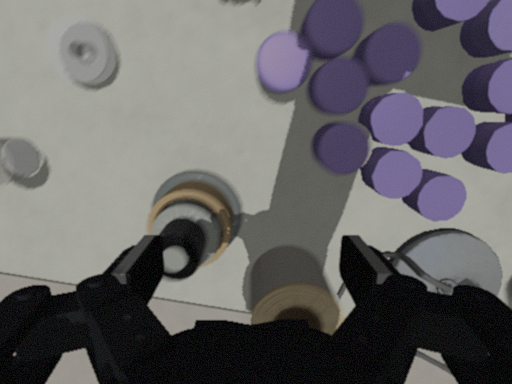

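Emit:
move_arm(
  deltas=[
    {"dx": -3, "dy": -3.2, "dz": 0, "spin": 0, "gripper": 8.5},
    {"dx": -5.96, "dy": -6.33, "dz": 1.1, "spin": 0, "gripper": 8.5},
    {"dx": -5.96, "dy": -6.33, "dz": 3, "spin": 0, "gripper": 8.5},
    {"dx": -5.96, "dy": -6.33, "dz": 3, "spin": 0, "gripper": 8.5},
    {"dx": -5.96, "dy": -6.33, "dz": 3, "spin": 0, "gripper": 8.5},
  ],
)

```text
clock: 2.25
tcp_pos: [0.5343, -0.2929, 0.2007]
eef_rot: [0.537, 3.095, -0.008]
wrist_force: [0.0, 0.6, 0.2]
grip_width: 0.0847
```

```bash
python3 - <<'E'
from h import *
from workcell import env
c=env.read_camera("wrist");s=env.read_state()
cv2.imwrite("pics/wrist2.png",c["color"][:,:,::-1])
p=cloud(c).reshape(-1,3);p=p[np.isfinite(p).all(1)]
p=p[np.hypot(p[:,0]-.535,p[:,1]+.2945)<.065]
for lo,hi in[(.12,.135),(.07,.085),(.05,.066),(.004,.02)]:
    q=p[(p[:,2]>lo)&(p[:,2]<hi)]
    if len(q)>3: print(lo,len(q),fit(q),np.median(q[:,2]))
print(s["clock"],s["joint_positions"],s["tcp_pos"],s["wrist_force"],s["wrist_torque"],todelta(s,(.535,-.2937,.092))[0])
E
```

```text
0.12 2930 ((535.319580078125, -294.3670959472656), 24.865934371948242) 0.12562940051645044
0.07 1804 ((535.0936889648438, -294.11572265625), 37.06031799316406) 0.07671660693327509
0.05 1961 ((535.1690673828125, -294.0847473144531), 48.025962829589844) 0.057504528728308024
0.004 1652 ((534.7967529296875, -294.0548095703125), 59.72535705566406) 0.009043381734825662
2.3 [-0.6199216   0.45296332 -0.07880251  1.03425735 -0.0042725  -0.27697776] [ 0.53484679 -0.29293618  0.20163843] [-0.6594726   0.12074577  0.80590991] [-0.04644951 -0.05782859 -0.04292039] [-0.000e+00 -1.000e-02  1.096e+01]
```

View pics/wrist2.png

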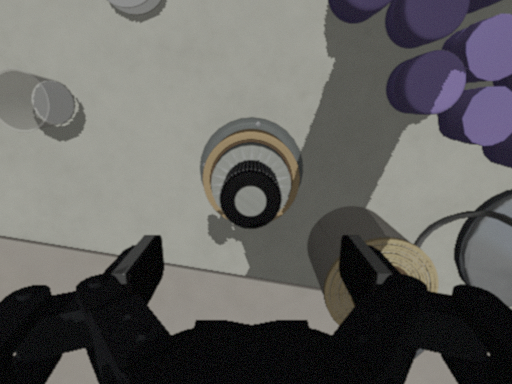

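The wrist view puts the axis at (0.535, -0.294), and the collar top is at about (250,200) in the picture. I'll descend round it.

Emit:
move_arm(
  deltas=[
    {"dx": 0, "dy": 0, "dz": 3.5, "spin": 0, "gripper": 8.5},
    {"dx": 0, "dy": 0, "dz": 7, "spin": 0, "gripper": 8.5},
    {"dx": 0, "dy": 0, "dz": 9.5, "spin": 0, "gripper": 8.5},
    {"dx": 0, "dy": 0, "dz": 10.9, "spin": 0, "gripper": 8.5},
    {"dx": 0, "dy": 0, "dz": 10.9, "spin": 0, "gripper": 8.5},
    {"dx": 0, "dy": 0, "dz": 10.9, "spin": 0, "gripper": 8.5},
  ],
  force=40,
)

```text
clock: 2.9
tcp_pos: [0.5358, -0.2937, 0.0942]
eef_rot: [0.534, 3.092, -0.011]
wrist_force: [0.4, 0.2, -0.2]
grip_width: 0.085
```

```bash
cat > st.py <<'E'
from h import *
from workcell import env
s=env.read_state()
print(s["clock"],s["joint_positions"].round(4),s["tcp_pos"].round(4),s["eef_rot"].round(4),s["wrist_force"].round(1),s["wrist_torque"].round(2),s["grip_width"],todelta(s,(.535,-.294,.092))[0])
E
python3 st.py
```

```text
2.9 [-0.62    0.5495 -0.2156  0.7992 -0.0043 -0.2777] [ 0.5358 -0.2937  0.0942] [ 0.5344  3.0916 -0.0106] [ 0.4  0.2 -0.2] [0.04 0.01 0.03] 0.08499780665293898 [ 0.07 -0.05  0.22]
```

Close on the collar, with a small centring correction.

Emit:
move_arm(
  deltas=[
    {"dx": 0.05, "dy": -0.05, "dz": 0.1, "spin": 0, "gripper": 8.5},
    {"dx": 0.05, "dy": -0.05, "dz": 0.1, "spin": 0, "gripper": 6},
    {"dx": 0.05, "dy": -0.05, "dz": 0.1, "spin": 0, "gripper": 4.5},
    {"dx": 0.05, "dy": -0.05, "dz": 0.1, "spin": 0, "gripper": 4.5},
    {"dx": 0.05, "dy": -0.05, "dz": 0.1, "spin": 0, "gripper": 4.5},
    {"dx": 0.05, "dy": -0.05, "dz": 0.1, "spin": 0, "gripper": 4.5},
    {"dx": 0.05, "dy": -0.05, "dz": 0.1, "spin": 0, "gripper": 4.5},
  ],
  force=40,
)

```text
clock: 3.6
tcp_pos: [0.5355, -0.2942, 0.0937]
eef_rot: [0.534, 3.091, -0.011]
wrist_force: [0.2, -0.1, 5.7]
grip_width: 0.0467
```

```bash
python3 st.py
```

```text
3.6 [-0.6211  0.5493 -0.2172  0.7967 -0.0042 -0.2787] [ 0.5355 -0.2942  0.0937] [ 0.5344  3.0908 -0.0111] [ 0.2 -0.1  5.7] [0.13 0.14 0.  ] 0.046658668049682765 [0.06 0.01 0.17]
```

Emit:
move_arm(
  deltas=[
    {"dx": 0, "dy": 0, "dz": 0.1, "spin": 3, "gripper": 4.5},
    {"dx": 0, "dy": 0, "dz": 0.1, "spin": 6, "gripper": 4.5},
    {"dx": 0, "dy": 0, "dz": 0.1, "spin": 9, "gripper": 4.5},
    {"dx": 0, "dy": 0, "dz": 0.1, "spin": 12, "gripper": 4.5},
    {"dx": 0, "dy": 0, "dz": 0.1, "spin": 15, "gripper": 4.5},
    {"dx": 0, "dy": 0, "dz": 0.1, "spin": 15, "gripper": 4.5},
  ],
)

```text
clock: 4.2
tcp_pos: [0.5349, -0.2939, 0.0918]
eef_rot: [0.933, 2.995, -0.009]
wrist_force: [-0.5, -1.1, -2.0]
grip_width: 0.0467
```

```bash
python3 st.py
```

```text
4.2 [-0.6211  0.5514 -0.2191  0.7945 -0.0043 -0.017 ] [ 0.5349 -0.2939  0.0918] [ 0.9333  2.9954 -0.0092] [-0.5 -1.1 -2. ] [-0.02  0.01  0.01] 0.04668135317834698 [-0.02 -0.01 -0.02]
```

Emit:
move_arm(
  deltas=[
    {"dx": 0, "dy": 0, "dz": 0.1, "spin": 0, "gripper": 4.5},
    {"dx": 0, "dy": 0, "dz": 0.2, "spin": 0, "gripper": 4.5},
    {"dx": 0, "dy": 0, "dz": 0.2, "spin": 0, "gripper": 4.5},
  ],
)

```text
clock: 4.5
tcp_pos: [0.5347, -0.2938, 0.0893]
eef_rot: [0.933, 2.996, -0.009]
wrist_force: [0.1, -0.1, -2.5]
grip_width: 0.0469
```

```bash
python3 st.py;  python3 - <<'E'
from h import *
from workcell import env
for n in ("top","scene"):
    c=env.read_camera(n)
    cv2.imwrite(f"pics/{n}3.png",cv2.resize(c["color"][130:260,200:330] if n=="top" else c["color"][150:250,210:320],None,fx=5,fy=5)[:,:,::-1])
    p=cloud(c).reshape(-1,3);p=p[np.isfinite(p).all(1)];r=np.hypot(p[:,0]-.535,p[:,1]+.294)
    q=p[(r<.036)&(r>.027)&(p[:,2]>.06)&(p[:,2]<.082)]
    print(n,len(q),np.percentile(q[:,2],[50,75,90]))
E
```

```text
4.5 [-0.6212  0.5542 -0.2215  0.79   -0.0043 -0.0175] [ 0.5347 -0.2938  0.0893] [ 0.9329  2.9962 -0.0089] [ 0.1 -0.1 -2.5] [-0.1  -0.05  0.03] 0.04690378165896891 [-0.04 -0.   -0.27]Traceback (most recent call last):
  File "<stdin>", line 8, in <module>
    return _quantile_unchecked(
        a, q, axis, out, overwrite_input, method, keepdims, weights)
    return _ureduce(a,
                    func=_quantile_ureduce_func,
    ...<5 lines>...
                    overwrite_input=overwrite_input,
                    method=method)
    r = func(a, **kwargs)
    result = _quantile(arr,
                       quantiles=q,
    ...<2 lines>...
                       out=out,
                       weights=wgt)
    slices_having_nans = np.isnan(arr[-1, ...])
                                  ~~~^^^^^^^^^
IndexError: index -1 is out of bounds for axis 0 with size 0
```

It has dropped about 4.4 mm with no resistance and the wrist is carrying the collar's weight, so the collar is keyed. I'll push it down against the spring.

Emit:
move_arm(
  deltas=[
    {"dx": 0, "dy": 0, "dz": 0.2, "spin": 0, "gripper": 4.5},
    {"dx": 0, "dy": 0, "dz": 0.35, "spin": 0, "gripper": 4.5},
    {"dx": 0, "dy": 0, "dz": 0.5, "spin": 0, "gripper": 4.5},
    {"dx": 0, "dy": 0, "dz": 0.5, "spin": 0, "gripper": 4.5},
  ],
  force=60,
)

```text
clock: 4.95
tcp_pos: [0.5349, -0.2939, 0.0848]
eef_rot: [0.933, 2.995, -0.009]
wrist_force: [0.2, 0.8, 2.7]
grip_width: 0.0464
```

```bash
python3 st.py;  python3 - <<'E'
from h import *
from workcell import env
c=env.read_camera("scene")
cv2.imwrite("pics/scene3.png",cv2.resize(c["color"][130:260,200:330],None,fx=4,fy=4,interpolation=2)[:,:,::-1])
E
```

```text
4.95 [-0.6212  0.5592 -0.226   0.7797 -0.0042 -0.0175] [ 0.5349 -0.2939  0.0848] [ 0.9328  2.9955 -0.0091] [0.2 0.8 2.7] [0.17 0.12 0.07] 0.04642231329604052 [-0.01 -0.   -0.72]
```

View pics/scene3.png

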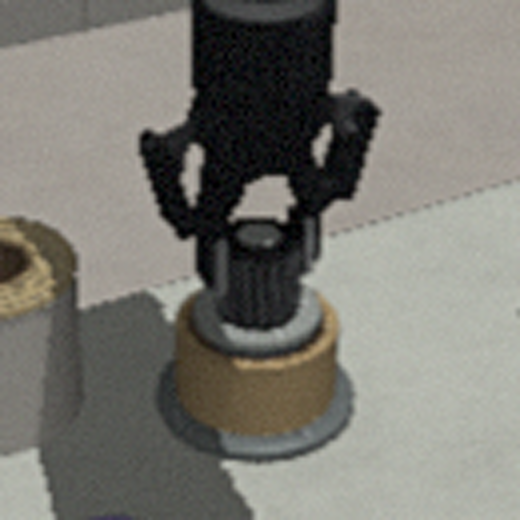

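The crop shows the flange (around 258,320) just above the roll. The force is now rising (+2.7 N), which is the spring. I'll push on to home.

Emit:
move_arm(
  deltas=[
    {"dx": 0, "dy": 0, "dz": 0.15, "spin": 0, "gripper": 4.5},
    {"dx": 0, "dy": 0, "dz": 0.3, "spin": 0, "gripper": 4.5},
    {"dx": 0, "dy": 0, "dz": 0.45, "spin": 0, "gripper": 4.5},
    {"dx": 0, "dy": 0, "dz": 0.55, "spin": 0, "gripper": 4.5},
    {"dx": 0, "dy": 0, "dz": 0.55, "spin": 0, "gripper": 4.5},
    {"dx": 0, "dy": 0, "dz": 0.55, "spin": 0, "gripper": 4.5},
  ],
)

```text
clock: 5.6
tcp_pos: [0.535, -0.2939, 0.0806]
eef_rot: [0.932, 2.995, -0.01]
wrist_force: [-3.4, 1.9, 13.6]
grip_width: 0.0461
```

```bash
python3 st.py
```

```text
5.6 [-0.6212  0.5636 -0.2306  0.7701 -0.0043 -0.0175] [ 0.535  -0.2939  0.0806] [ 0.9325  2.995  -0.0095] [-3.4  1.9 13.6] [0.6  0.73 0.01] 0.046076050044521234 [-0.01 -0.01 -1.14]
```

Emit:
move_arm(
  deltas=[
    {"dx": 0, "dy": 0, "dz": 0.15, "spin": 0, "gripper": 4.5},
    {"dx": 0, "dy": 0, "dz": 0.25, "spin": 0, "gripper": 4.5},
    {"dx": 0, "dy": 0, "dz": 0.25, "spin": 0, "gripper": 4.5},
    {"dx": 0, "dy": 0, "dz": 0.25, "spin": 0, "gripper": 4.5},
  ],
)

```text
clock: 6.0
tcp_pos: [0.535, -0.294, 0.0806]
eef_rot: [0.932, 2.994, -0.01]
wrist_force: [-6.5, 4.4, 21.3]
grip_width: 0.0463
```

```bash
python3 st.py;  python3 - <<'E'
from h import *
from workcell import env
for n in ("scene","top"):
    c=env.read_camera(n)
    if n=="scene":cv2.imwrite("pics/scene4.png",cv2.resize(c["color"][130:260,200:330],None,fx=4,fy=4,interpolation=2)[:,:,::-1])
    p=cloud(c).reshape(-1,3);p=p[np.isfinite(p).all(1)];o=(.5335,-.2925) if n=="scene" else (.5365,-.296);r=np.hypot(p[:,0]-o[0],p[:,1]-o[1])
    for a,b in((.026,.036),(.039,.047)):
        q=p[(r<b)&(r>a)&(p[:,2]>.05)&(p[:,2]<.09)]
        print(n,a,len(q),np.histogram(q[:,2],np.arange(.05,.091,.002))[0])
E
python3 st.py
```

```text
6.0 [-0.6211  0.563  -0.2319  0.7683 -0.0045 -0.0175] [ 0.535  -0.294   0.0806] [ 0.932   2.994  -0.0104] [-6.5  4.4 21.3] [0.96 1.32 0.03] 0.04628402151025789 [-0.01 -0.01 -1.14]
scene 0.026 187 [  0   0   0   8  10  17 111  27   0   0   0   0   0   0   0   0   2   1
   6   5]
scene 0.039 248 [22 25 28 90 83  0  0  0  0  0  0  0  0  0  0  0  0  0  0  0]
top 0.026 0 [0 0 0 0 0 0 0 0 0 0 0 0 0 0 0 0 0 0 0 0]
top 0.039 0 [0 0 0 0 0 0 0 0 0 0 0 0 0 0 0 0 0 0 0 0]
6.1 [-0.6211  0.563  -0.232   0.7682 -0.0045 -0.0176] [ 0.535  -0.294   0.0806] [ 0.9319  2.9941 -0.0104] [-6.7  4.1 21.1] [ 0.95  1.22 -0.01] 0.04648123951632944 [-0.01 -0.01 -1.14]
```

View pics/scene4.png

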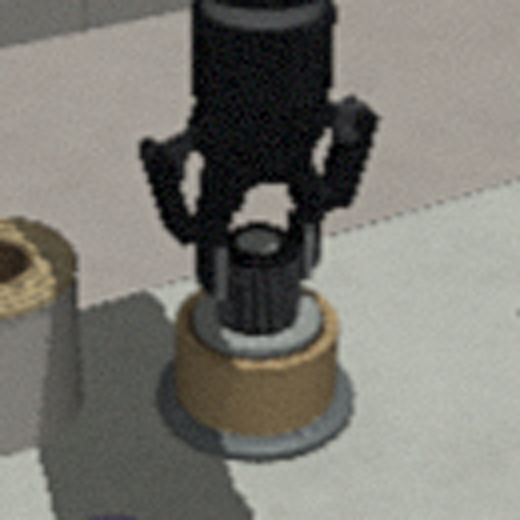

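```bash
python3 - <<'E'
from h import *
from workcell import env
c=env.read_camera("scene")
P=cloud(c);p=P.reshape(-1,3);p=p[np.isfinite(p).all(1)]
r=np.hypot(p[:,0]-.5335,p[:,1]+.2925)
q=p[(r<.0355)&(r>.027)&(p[:,2]>.058)&(p[:,2]<.068)]
print("flange z",np.median(q[:,2]),len(q));t=p[(r>.04)&(r<.047)&(p[:,2]>.055)&(p[:,2]<.061)];print("roll z",np.median(t[:,2]))
o=pickle.load(open("cam0.pkl","rb"))["scene"]
d=np.abs(c["color"].astype(int)-o["color"]).max(2)>50
d=cv2.morphologyEx(d.astype(np.uint8),cv2.MORPH_OPEN,np.ones((3,3)))
n,l,st,ce=cv2.connectedComponentsWithStats(d)
print(st[1:])
s=env.read_state();print(s["clock"],s["wrist_force"],s["tcp_pos"],abs(s["dq"]).max())
E
```

```text
flange z 0.06316179041352604 144
roll z 0.05770509084802483
[[  235     0    75    31  1414]
 [  363     0    15    31   264]
 [  378     0     3     2     6]
 [  240    31    55    10   294]
 [  369    32    16    27   213]
 [  378    34     3     3     9]
 [  235    39    63   161  6125]
 [  374    61     6     3    18]
 [  375    65     7     7    33]
 [  382    71     3     3     9]
 [  382    78     5     3    15]
 [  379    82     8     6    33]
 [  381    89     5     4    18]
 [  382    95     4     4    16]
 [  383    94   129   290 22596]
 [  490   121     6     5    24]
 [  491   150     6     4    19]
 [  262   180    10     6    37]
 [  492   180     3     3     9]
 [  496   181     5     5    20]
 [  502   183     3     3     9]
 [  495   185    17    42   456]
 [  262   189     7     4    25]
 [  275   191     5     7    32]
 [  478   199     6    11    39]
 [  210   204    88    93  3452]
 [  254   207    26    12   187]
 [  474   215     3     3     9]
 [  175   287     3     3     9]
 [  225   304    21    21   251]
 [  157   308    11    18   128]
 [  181   315    45    60  1068]
 [  254   359     3     5    15]
 [  412   380     6     4    18]
 [  419   380     6     4    22]
 [  407   382     4     2     8]]
6.15 [-7.1693752   4.4273722  20.75308848] [ 0.53500468 -0.29396957  0.08056405] 0.0016813366704180317
```

```bash
python3 -c "
from workcell import env
print(env.finish_job());s=env.read_state();print(s['clock'],s['wrist_force'],s['tcp_pos'])"
```

```text
the job is handed in; nothing more can be done
None
the job is handed in; nothing more can be done
```

The collar is keyed over the pins and pushed fully home, and I handed the job in with the gripper still holding it down. I gripped it at 40 N (60 N for the final push). The keyways dropped over the pins after about 15° of turning, and I then pushed it against the spring to the hard stop.

- **Position:** The flange top measured about 63.2 mm and the roll top 57.7 mm. That puts the collar's underside at about 58.2 mm, against 58.5 mm for home and a limit of 61 mm.
- **Hold:** The wrist force was about 21 N upward, with about 8 N sideways, well under its 120 N limit. The arm was at rest at 6.15 s on the clock.
- **Less certain:**
  - The top and scene cameras placed the spindle about 4 mm apart. I used the wrist camera's (0.535, -0.294), and the grip closed on the collar there.
  - With the arm in the way, the top camera could no longer see the flange, so the height comes from the scene camera alone.
  - I did not measure the collar's tilt separately.
  - I did not measure the jars, label roll or cup again. Comparing the scene picture with the start picture showed changes over some of the jars, which I took to be the arm's shadow. The arm's path stayed clear of all of them.

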